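# Hold the amber reference cell in the photometer's beam

## Robot

A 7-joint arm with a two-finger parallel gripper is mounted at the origin on the work surface. World frame = base frame: x ahead of the robot, y to its left, z up, the work surface at z = 0. Lengths are in m, angles in rad, forces in N, time in s.
With the tool pointing down it reaches from about 0.4 to 0.875 m from the base axis. Payload 19.3 kg.
Tool frame: the origin (TCP) lies between the finger pads; the fingertips stand bot.tcp_to_tips ahead of it and the grasp point (between the pads) is the TCP (bot.tcp_to_tips is the distance from the TCP to the fingertips, in m); z points along the fingers, y is the line along which they close (so a half turn about z gives the same grasp; the last joint's range is limited). The gripper opens to 85 mm and grips with 20 to 120 N. Pads are 22 mm wide; open, the fingers measure 114 mm over their backs; the gripper's body (76 mm by 85 mm) begins 54 mm behind the grasp point. The pads swing forward as they close: fully open they stand 13 mm farther back than shut.
Start: joints at [1.266, 0.521, -0.036, 1.599, 0.021, 1.021, -0.113], TCP at [0.145, -0.608, 0.25] pointing down, gripper open.
Joint ranges: [-2.91, 2.91], [-0.3, 2.13], [-1.5, 1.42], [0.17, 2.43], [-1.26, 4.41], [0.16, 1.93], [-2.52, 2.52]. Speed limits (rad/s): [1.89, 1.89, 2.39, 2.39, 3.01, 3.01, 3.01].

## Interface

Orientations are given as [roll, pitch, yaw] about the fixed x, y, z axes, in that order (R = Rz(yaw) Ry(pitch) Rx(roll)).
In Python, from workcell import telemetry, grab_frame, bot gives the robot as it stands. The module is installed in compiled form; this text tells all that it offers.
- The arm moves only by the shell command python3 -m crank 'ROWS' [FORCE]. ROWS is text: rows parted by semicolons, each of 7 numbers parted by spaces: the finger opening in m, from 0 to 0.0854, then the shift along the tool's x, y, z in m, then the turn, a rotation vector about the tool's x, y, z in degrees. A call has exactly 8 rows; each row shifts and turns the commanded pose from where the row before left it, along the tool's axes as they then stand; what a row does not reach is not made up. A row lasts 1/12 s, in which the tool goes at most 41.7 mm and 7.16 degrees, less where a joint would pass 70% of its speed; a pose out of reach is approached as far as the arm can. A call with a gripper value outside its range is refused whole. The fingers move at their own pace and stop on an object; FORCE is the grip in N (left out, the last holds). Time passes only in rows, so rows that do not move let the fingers close, or fill a call up. It gives the time, the measured TCP pose, the force, the opening and the grip force at its end, in the units of the state.
- telemetry.observe(): the state, without advancing time (a new reading comes with each control period).
- grab_frame(name): name is "scene" or "top" or "wrist"; returns a dict with "pixels" (384x512x3 uint8, red, green, blue), "depth" (384x512 float32, m along the optical axis (not along the pixel's ray), 0 where there is no reading), "vertical_fov" (degrees; the focal length in pixels is half the picture's height over the tangent of half this angle, whatever the lens; pixels are square), "cx", "cy" (the principal point, pixels), "R" (3x3) and "t" (3): a world point X has camera coordinates R X + t; the wrist camera has in their place "hand_eye" (4x4, takes a point from camera to tool coordinates, whose origin is the TCP and whose axes are the flange's). Camera axes: x right, y down, z forward; pixel columns grow to the right and rows downward; lengths in m; the calibration is good to about 2 mm. The wrist camera is an equidistant fisheye: a pixel r from the principal point sees the ray r / f radians off the axis. A picture is of the moment at which its call begins: read the wrist's pose just before it.
- bot.job_done(): hands the job in; it is judged then, once.
The state is a dict: "clock": time; "qpos": joint angles; "qd": joint speeds; "joint_efforts": joint torques, N m; "position": TCP position; "tool_rot": TCP orientation; "force": force on the tool from outside, world axes, zero at the start; "moment": the same for the moment, N m; "grip_width": finger opening in m; "finger_force": force on a finger pad.
Only numpy, scipy, OpenCV 4.12 (cv2) and the standard library are available. Lean on these libraries where they do the work, as an engineer would, in place of code of your own. Each camera call takes 0.05 s, during which the arm holds its last target. There are 200 camera calls.

## Task

The photometer is open on the bench and its cell holder is out, so a reference glass has to be held in its beam by hand: slide the red-knobbed lamp shutter fully open and take the amber cell out of the blue rack, with the fingers on its two white frosted faces only, never on its clear amber faces, leaving the other two cells standing where they are. Hold the amber cell upright midway between the two lens barrels, its middle in the beam and its clear faces square to the beam, without knocking it against the photometer. Finish while holding it there, still and clear of the photometer: do not put it down or let it go.

Things in the scene. Friction and masses are not known exactly. Their poses are not given: they have to be found in the camera images.
- photometer: Bench photometer, top cover off, fixed to the bench: open metal case 225 (x) by 320 (y) mm, origin at the centre of its underside, x from its front panel (faces the robot) to its back, y to its left, z up. Front panel 85 mm high, other walls 67. Along x = -10 mm stand, from -y to +y: black finned lamp house, shutter gate, lens barrel, gap, lens barrel, detector head (top at z 80).
- beam (a point): Middle of the open gap between the two lens barrels, on the light path, 62 mm above the bench. Axes as the photometer's: the beam runs along y. The barrels are 28 mm round, coaxial with the beam, and their lens faces lie 30 mm from here to either side. Under the gap is the bare seat of the cell holder, top 22 mm above the bench; beside it along x nothing is higher than 60 mm within 85 mm.
- shutter (a joint): Travel (m) of the lamp's slide shutter: about 0 is shut, 0.024 is fully open, at a stop. It slides along the photometer's +x, towards the back of the case, with about 1.5 N of friction, and stays where it is left.
- shutter_knob (a point): Middle of the shutter's red upright knob, 13 mm round, 22 mm tall, on top of the aluminium gate beside the lamp house, 74 mm from the beam point towards -y; 103 mm above the bench (its foot at 92, its top at 114 mm). Nothing else there is higher than 87 mm. It moves with the shutter; axes as the photometer's.
- rack: Blue rack block, 56 (x) by 156 (y) by 30 mm high, fixed to the bench, origin at the centre of its underside. Four square wells in a row along y, at -57, -19, 19 and 57 mm, 14 mm wide, 15 mm deep; three hold a cell, in any order. Each cell shows 30 mm of glass above the rack; its frosted faces look to the rack's long sides (along the rack's x), its clear faces along the row.
- amber_cell_mid (a point): Centre, half-way up the glass, of the amber cell, the one to hold: upright solid glass 12.5 mm square, 45 mm tall, about 22 g, with an orange cap 10 mm square and 6 mm high on top. Its x axis goes through its two white frosted faces, its y axis through its two clear amber faces, z up to the cap. In the rack this point is 37.5 mm above the bench.
- green_cell_mid (a point): Centre of the green reference cell, of the same size and stance, with a green cap: to be left in the rack.
- clear_cell_mid (a point): Centre of the colourless reference cell, of the same size and stance, with a black cap: to be left in the rack.
Not all that is in view belongs to the job. Leave any yellow look-alike of the part that bears amber_cell_mid alone.

How it is judged:
By the outcome, as a careful person would: the job done as asked, in the order asked, and still so for the second after the job is handed in, while the arm keeps its last pose, push and grip.
It also fails if it takes over 64 s, if anything falls off the work surface, if the arm or the gripper's body presses on something with over 40 N, if the wrist force passes 120 N, or if a joint passes its speed limit or range.

## Working session

There is one attempt and no reset: what is moved stays moved. The work goes in short steps, Python scripts to look and compute and a shell command to move; the robot and the scene stay as the last step left them, time stands still between calls to the robot, and variables do not carry over. Pictures are saved under pics/ and viewed, at most 10 in all, crops included, and the job is handed in when it is done.

```bash
mkdir -p pics; cat > h.py <<'E'
import numpy as np, cv2
from workcell import telemetry, grab_frame, bot
def save(f,n): cv2.imwrite('pics/'+n,f['pixels'][:,:,::-1])
def foc(f): return f['pixels'].shape[0]/2/np.tan(np.radians(f['vertical_fov'])/2)
def pt(f,u,v,z=None):
    """world point from depth, or on plane z"""
    F=foc(f); d=np.array([(u-f['cx'])/F,(v-f['cy'])/F,1.]); R,t=np.array(f['R']),np.array(f['t'])
    if z is None: return R.T@(d*f['depth'][int(round(v)),int(round(u))]-t)
    o=-R.T@t; w=R.T@d; return o+w*(z-o[2])/w[2]
def cloud(f):
    F=foc(f); v,u=np.mgrid[:384,:512]; D=f['depth']
    P=np.stack([(u-f['cx'])/F*D,(v-f['cy'])/F*D,D],-1); return (P-np.array(f['t']))@np.array(f['R'])
E
python3 - <<'E'
from h import *
s=telemetry.observe(); print(s, bot.tcp_to_tips)
a=grab_frame('scene'); b=grab_frame('top'); 
for n,f in(('scene',a),('top',b)):
    save(f,n+'.png'); print(n,f['vertical_fov'],f['cx'],f['cy'],-np.array(f['R']).T@f['t'])
    np.save(n+'.npy',f,allow_pickle=True)
E
```

```text
{'clock': 0.0, 'qpos': array([ 1.26583125,  0.52202818, -0.03628671,  1.59997322,  0.02118056,
        1.02108883, -0.11281821]), 'qd': array([-4.66018859e-04,  1.32727977e-04,  4.34295558e-04,  3.90720407e-04,
        3.19462258e-04,  9.76727346e-04,  6.65923584e-05]), 'joint_efforts': array([-3.35135583e-04, -9.27121997e+01,  1.97981916e+00, -3.69929123e+01,
        1.77342421e-02,  8.25119350e-03,  6.21912045e-05]), 'position': array([ 0.14526399, -0.60757788,  0.24972979]), 'tool_rot': array([-3.14048235e+00,  8.20165597e-05,  2.34690858e-01]), 'force': array([1.02025464, 0.63285331, 1.20669417]), 'moment': array([-0.01336791,  0.0386301 , -0.02985199]), 'finger_force': 0.0, 'grip_width': 0.08529910223085525} 0.019
scene 56.25273825166165 261.06697943957204 194.44374603432166 [ 0.85841791 -0.46781014  0.60143275]
top 54.82432749185639 255.6686095614521 191.406319102936 [ 0.45121059 -0.08371319  0.9750862 ]
```

View pics/scene.png

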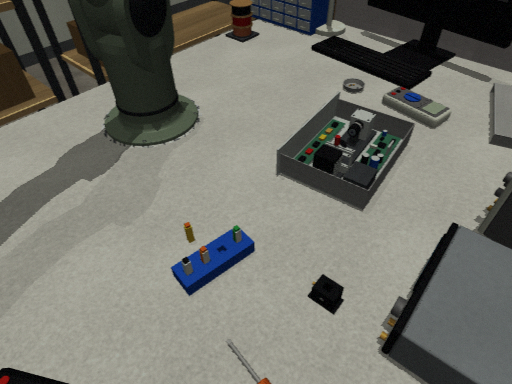

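View pics/top.png

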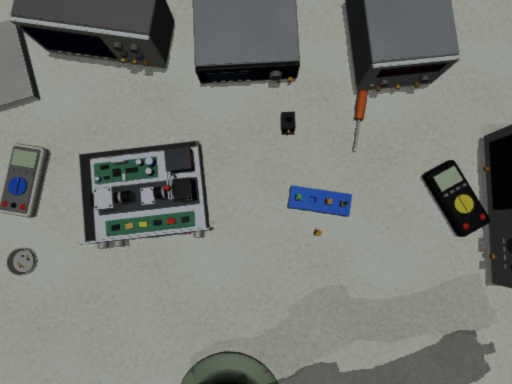

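The top view shows the rack with green (299,197), an empty well (313,199), orange (328,201) and black (344,204). The loose yellow look-alike stands at (318,232). The photometer's red knob is at (166,188), with the barrel gap near (137,195). The scene view agrees. Next I measure coarsely by colour in both views.

```bash
cat > m.py <<'E'
from h import *
L=lambda n: np.load(n+'.npy',allow_pickle=True).item()
def blob(f,lo,hi,box,lo2=None):
    u0,v0,u1,v1=box; hsv=cv2.cvtColor(np.ascontiguousarray(f['pixels']),cv2.COLOR_RGB2HSV)
    m=cv2.inRange(hsv,lo,hi); k=np.zeros_like(m); k[v0:v1,u0:u1]=m[v0:v1,u0:u1]
    n,l,st,c=cv2.connectedComponentsWithStats(k); i=1+np.argsort(-st[1:,4])
    return [(c[j].round(1),st[j,4]) for j in i[:3]],k
def tri(a,pa,b,pb):
    A=[];B=[]
    for f,(u,v) in((a,pa),(b,pb)):
        F=foc(f);R,t=np.array(f['R']),np.array(f['t']);x,y=(u-f['cx'])/F,(v-f['cy'])/F
        A+=[R[0]-x*R[2],R[1]-y*R[2]];B+=[x*t[2]-t[0],y*t[2]-t[1]]
    X,r,_,_=np.linalg.lstsq(np.array(A),np.array(B),rcond=None); return X.round(4),r
E
python3 - <<'E'
from m import *
a,b=L('scene'),L('top')
C=dict(blue=((105,150,60),(125,255,255),(165,220,260,295),(280,180,360,222)),
 orange=((3,150,120),(14,255,255),(196,240,212,258),(320,195,336,208)),
 green=((45,80,40),(85,255,255),(230,222,246,245),(292,190,306,204)),
 red=((0,150,80),(4,255,255),(325,125,350,150),(155,178,180,198)),
 yellow=((10,120,60),(28,255,255),(180,218,200,245),(310,225,326,240)))
for n,(lo,hi,s,t) in C.items():
    A,_=blob(a,lo,hi,s);B,k=blob(b,lo,hi,t); print(n,A,B, tri(a,A[0][0],b,B[0][0]) if A and B else '')
    if n=='blue': 
        r=cv2.minAreaRect(cv2.findNonZero(k)); print(r,[pt(b,*c,z=.03).round(4) for c in cv2.boxPoints(r)])
P=cloud(b)
# photometer: points by height band
box=np.zeros((384,512),bool);box[135:255,70:220]=1
m=box&(P[...,2]>.055)&(P[...,2]<.1)
r=cv2.minAreaRect((P[m][:,:2]*1000).astype(np.float32)); print('case',r,cv2.boxPoints(r))
for n,f,bx in(('s',a,(265,85,425,215)),('t',b,(75,135,215,250))):
    u0,v0,u1,v1=bx; cv2.imwrite(f'pics/c{n}.png',cv2.resize(f['pixels'][v0:v1,u0:u1,::-1],None,fx=5,fy=5,interpolation=2))
E
```

```text
blue [(array([211.9, 257.4]), np.int32(1567)), (array([248., 254.]), np.int32(1)), (array([219., 269.]), np.int32(1))] [(array([318.9, 200.5]), np.int32(1179))] (array([ 0.5162, -0.2315,  0.0183]), array([1.07404313e-05]))
((319.427490234375, 200.4892578125), (61.293975830078125, 21.50601577758789), 8.426968574523926) [array([ 0.5012, -0.148 ,  0.03  ]), array([ 0.5558, -0.1564,  0.03  ]), array([ 0.5327, -0.3107,  0.03  ]), array([ 0.4785, -0.3015,  0.03  ])]
orange [(array([202.6, 248.1]), np.int32(19))] [(array([331. , 200.5]), np.int32(2))] (array([ 0.515 , -0.251 ,  0.0674]), array([2.47122985e-06]))
green [(array([235.1, 230.5]), np.int32(47))] [(array([298.3, 195.9]), np.int32(21))] (array([ 0.5255, -0.1744,  0.0555]), array([5.07445291e-06]))
red [(array([337.7, 136.1]), np.int32(11))] [(array([166.1, 186.9]), np.int32(22))] (array([0.5429, 0.1426, 0.1127]), array([5.56806931e-08]))
yellow [(array([188.6, 231.6]), np.int32(123))] [(array([318.2, 232. ]), np.int32(25))] (array([ 0.4372, -0.2252,  0.0272]), array([3.11499612e-07]))
case ((529.98876953125, 214.6209259033203), (241.86134338378906, 319.118408203125), 6.52097225189209) [[391.71985 359.4141 ]
 [427.96115  42.36029]
 [668.2577   69.82776]
 [632.01636 386.88156]]
```

View pics/ct.png

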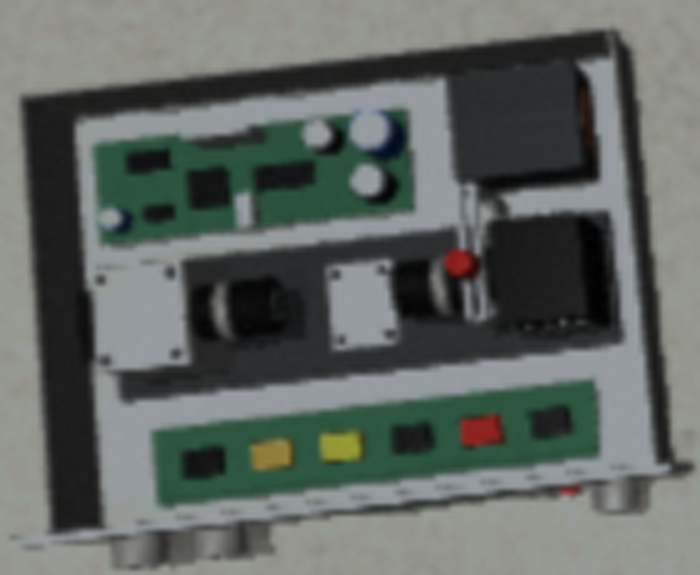

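The crop shows the seat plate at (363,305) between the two barrels and the red knob at (460,262). From here I make a move planner that prints a constant per-row twist, then go over the rack for a close wrist look.

```bash
cat > plan.py <<'E'
import sys
from h import *
from scipy.linalg import logm,expm
from scipy.spatial.transform import Rotation as Ro
def T(p,e): M=np.eye(4);M[:3,:3]=Ro.from_euler('xyz',e).as_matrix();M[:3,3]=p;return M
if __name__=='__main__':
    x,y,z,yaw,n=map(float,sys.argv[1:6]); s=telemetry.observe()
    D=expm(np.real(logm(np.linalg.inv(T(s['position'],s['tool_rot']))@T([x,y,z],[np.pi,0,np.radians(yaw)])))/n)
    print('at',s['position'].round(4),np.degrees(s['tool_rot']).round(2),'row x%d:'%n,D[:3,3].round(4),np.degrees(Ro.from_matrix(D[:3,:3]).as_rotvec()).round(2))
E
python3 plan.py 0.50 -0.25 0.25 81.6 16
```

```text
at [ 0.1453 -0.6076  0.2498] [-1.7995e+02  1.0000e-02  1.3450e+01] row x16: [ 0.0334  0.0001 -0.    ] [-0.   -0.   -4.26]
```

```bash
R='.'; python3 -m crank '0.04 0.0334 0 0 0 0 -4.26;0.04 0.0334 0 0 0 0 -4.26;0.04 0.0334 0 0 0 0 -4.26;0.04 0.0334 0 0 0 0 -4.26;0.04 0.0334 0 0 0 0 -4.26;0.04 0.0334 0 0 0 0 -4.26;0.04 0.0334 0 0 0 0 -4.26;0.04 0.0334 0 0 0 0 -4.26' 30
python3 -m crank '0.04 0.0334 0 0 0 0 -4.26;0.04 0.0334 0 0 0 0 -4.26;0.04 0.0334 0 0 0 0 -4.26;0.04 0.0334 0 0 0 0 -4.26;0.04 0.0334 0 0 0 0 -4.26;0.04 0.0334 0 0 0 0 -4.26;0.04 0.0334 0 0 0 0 -4.26;0.04 0.0334 0 0 0 0 -4.26'
python3 - <<'E'
from h import *
s=telemetry.observe();f=grab_frame('wrist');save(f,'w1.png');f['s']=s;np.save('w1.npy',f,allow_pickle=True)
print(s['position'],np.degrees(s['tool_rot']),f['vertical_fov'],f['cx'],f['cy'],np.round(f['hand_eye'],4))
E
```

```text
clock: 0.77
position: [0.3784, -0.4816, 0.2499]
tool_rot: [-3.141, -0.0, 0.833]
force: [-0.6, -0.2, 0.7]
grip_width: 0.04
finger_force: 0.0
clock: 1.43
position: [0.4994, -0.2477, 0.2501]
tool_rot: [-3.141, -0.0, 1.428]
force: [1.0, -0.4, -0.9]
grip_width: 0.0399
finger_force: 0.0
[ 0.49939863 -0.2476553   0.25005773] [-1.79989049e+02 -1.16212797e-02  8.18321650e+01] 65.70646984690485 259.5887445395347 187.81641805285756 [[-0.     -0.9602 -0.2794  0.072 ]
 [ 1.     -0.     -0.      0.0012]
 [ 0.     -0.2794  0.9602 -0.1229]
 [ 0.      0.      0.      1.    ]]
```

View pics/w1.png

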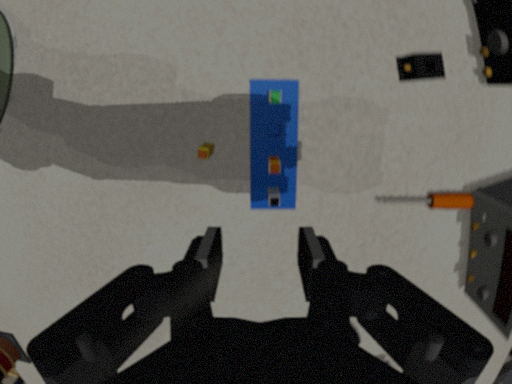

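The wrist view shows the rack top from (250,80) to (297,209), with green cap (276,97), orange cap (274,166) and black cap (274,197). The yellow look-alike is at (205,151).

```bash
cat > w.py <<'E'
from m import *
from plan import T
def ray(f,u,v):
    F=foc(f);dx,dy=u-f['cx'],v-f['cy'];r=np.hypot(dx,dy)+1e-9;th=r/F
    d=np.array([np.sin(th)*dx/r,np.sin(th)*dy/r,np.cos(th)])
    M=T(f['s']['position'],f['s']['tool_rot'])@f['hand_eye']
    return M[:3,3],M[:3,:3]@d,d
def wp(f,u,v,z=None):
    o,w,d=ray(f,u,v)
    return o+w*((z-o[2])/w[2] if z is not None else f['depth'][int(round(v)),int(round(u))]/d[2])
def snap(n):
    s=telemetry.observe();f=grab_frame('wrist');save(f,n+'.png');f['s']=s;np.save(n+'.npy',f,allow_pickle=True);return f
def inter(rs):
    A=0;B=0
    for o,w,_ in rs: P=np.eye(3)-np.outer(w,w);A=A+P;B=B+P@o
    X=np.linalg.solve(A,B);return X.round(4),[round(float(np.linalg.norm((np.eye(3)-np.outer(w,w))@(X-o)))*1e3,1) for o,w,_ in rs]
E
python3 - <<'E'
from w import *
f=L('w1');a=L('scene')
def sray(u,v):
    F=foc(a);R,t=np.array(a['R']),np.array(a['t']);w=R.T@[(u-a['cx'])/F,(v-a['cy'])/F,1];return -R.T@t,w/np.linalg.norm(w),0
B,k=blob(f,(105,150,40),(125,255,255),(235,70,310,220));r=cv2.minAreaRect(cv2.findNonZero(k));print(r)
c=[wp(f,*p,z=.03) for p in cv2.boxPoints(r)];print(np.round(c,4),np.mean(c,0))
O,k=blob(f,(3,150,100),(14,255,255),(262,150,288,180));print(O)
G,_=blob(f,(45,100,60),(85,255,255),(262,88,290,108));print(G)
print('orange depth',wp(f,*O[0][0]),'z66',wp(f,*O[0][0],z=.066),'rack depth z',wp(f,274,130),wp(f,255,150))
print('tri orange',inter([ray(f,*O[0][0]),sray(202.6,248.1)]))
cv2.imwrite('pics/w1c.png',cv2.resize(f['pixels'][70:220,190:320,::-1],None,fx=4,fy=4,interpolation=2))
E
python3 plan.py 0.50 0.06 0.27 96.5 8
```

```text
((274.0, 143.99998474121094), (45.99999237060547, 125.99998474121094), -0.0)
[[ 0.4827 -0.298   0.03  ]
 [ 0.5049 -0.1492  0.03  ]
 [ 0.5567 -0.156   0.03  ]
 [ 0.5388 -0.3062  0.03  ]] [ 0.52076845 -0.22735087  0.03      ]
[(array([277.5, 166.5]), np.int32(2)), (array([278., 164.]), np.int32(1)), (array([273., 167.]), np.int32(1))]
[(array([275.2,  96.6]), np.int32(95))]
orange depth [ 0.52018644 -0.24454686  0.06524823] z66 [ 0.52016366 -0.24438073  0.066     ] rack depth z [ 0.52345594 -0.21050299  0.01389559] [ 0.49779965 -0.22923902  0.02911226]
tri orange (array([ 0.5177, -0.2472,  0.0659]), [3.7, 3.7])
at [ 0.5011 -0.2408  0.2504] [ 1.7998e+02 -1.7000e-01  8.2540e+01] row x8: [ 0.0377 -0.001  -0.0024] [ 0.01 -0.02 -1.74]
```

View pics/w1c.png

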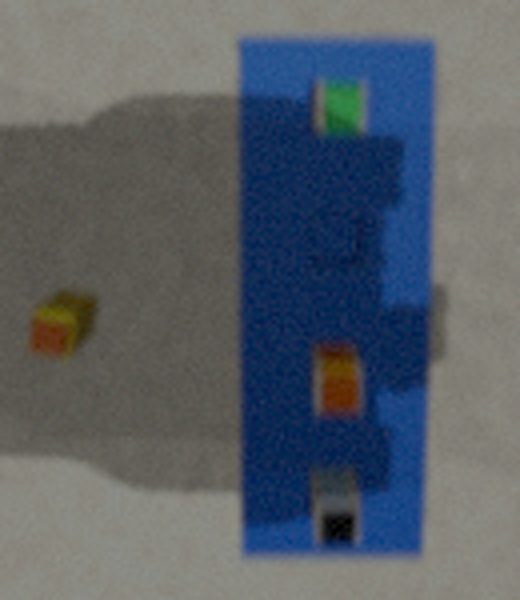

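The crop confirms the order from +y: green, empty, amber, black, with the rack at a yaw of about -8.5°. Next I go to the photometer and look.

```bash
python3 -m crank '0.0 0.037 0 -0.0025 0 0 -1.74;0.0 0.037 0 -0.0025 0 0 -1.74;0.0 0.037 0 -0.0025 0 0 -1.74;0.0 0.037 0 -0.0025 0 0 -1.74;0.0 0.037 0 -0.0025 0 0 -1.74;0.0 0.037 0 -0.0025 0 0 -1.74;0.0 0.037 0 -0.0025 0 0 -1.74;0.0 0.037 0 -0.0025 0 0 -1.74'
python3 -m crank '0 0.02 0 0 0 0 0;0 0 0 0 0 0 0;0 0 0 0 0 0 0;0 0 0 0 0 0 0;0 0 0 0 0 0 0;0 0 0 0 0 0 0;0 0 0 0 0 0 0;0 0 0 0 0 0 0'
python3 - <<'E'
from w import *
f=snap('w2');print(f['s']['position'],np.degrees(f['s']['tool_rot']))
print(blob(f,(0,150,80),(5,255,255),(0,0,512,384))[0])
cv2.imwrite('pics/w2.png',cv2.resize(f['pixels'][:,:,::-1],(800,600),interpolation=2))
E
```

```text
clock: 2.15
position: [0.5105, 0.0472, 0.2704]
tool_rot: [-3.141, 0.0, 1.668]
force: [1.5, 0.5, -0.1]
grip_width: -0.0001
finger_force: 0.0
clock: 2.82
position: [0.5089, 0.0651, 0.2703]
tool_rot: [-3.142, 0.0, 1.666]
force: [0.2, -0.1, 0.2]
grip_width: -0.0002
finger_force: 0.0
[0.508931   0.06511339 0.27027593] [-1.79996942e+02  3.08856868e-03  9.54788079e+01]
[(array([231.3,  88.6]), np.int32(157)), (array([303.2, 101.6]), np.int32(137))]
```

View pics/w2.png

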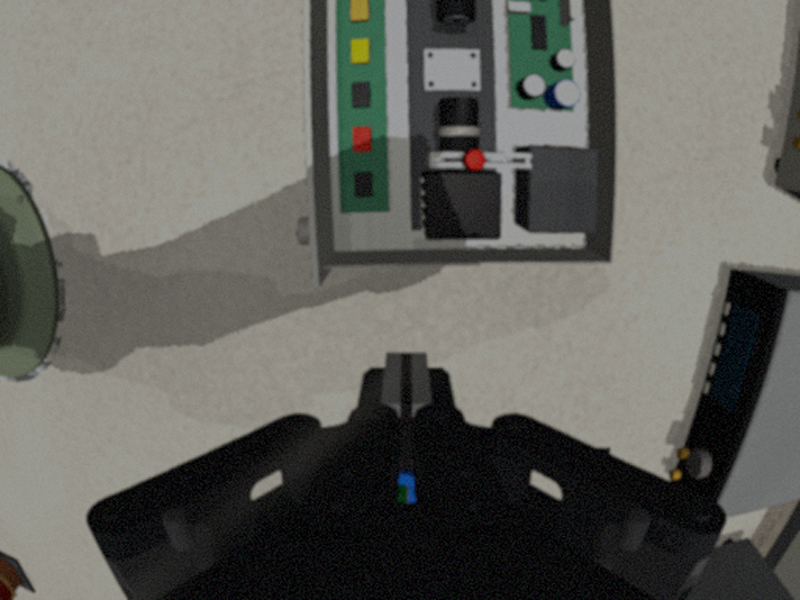

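The view shows the knob at (303,101) in raw pixels, with its slide running right (+x). The seat plate spans about (271–307, 31–57) and the right barrel's ring is near (294,84).

```bash
python3 - <<'E'
from w import *
f=L('w2');a=L('scene')
def sray(u,v):
    F=foc(a);R,t=np.array(a['R']),np.array(a['t']);w=R.T@[(u-a['cx'])/F,(v-a['cy'])/F,1];return -R.T@t,w/np.linalg.norm(w),0
kz=wp(f,303.2,101.6,z=.110);print('knob',kz,'depth',wp(f,303.2,101.6),'tri',inter([ray(f,303.2,101.6),sray(337.7,136.1)]))
hsv=cv2.cvtColor(np.ascontiguousarray(f['pixels']),cv2.COLOR_RGB2HSV)
m=cv2.inRange(hsv,(0,0,110),(180,60,255));k=np.zeros_like(m);k[26:62,266:312]=m[26:62,266:312]
k=cv2.morphologyEx(k,cv2.MORPH_CLOSE,np.ones((5,5)))
n,l,st,c=cv2.connectedComponentsWithStats(k);i=1+np.argmax(st[1:,4]);r=cv2.minAreaRect(cv2.findNonZero((l==i).astype(np.uint8)))
q=np.array([wp(f,*p,z=.022) for p in cv2.boxPoints(r)]);print('seat',r,q.round(4),q.mean(0).round(4),'depth z',wp(f,290,44))
ctr=q.mean(0)
for yw in(5.5,6.5,7.5):
    t=np.radians(yw);X=np.array([np.cos(t),np.sin(t)]);Y=np.array([-X[1],X[0]]);d=kz[:2]-ctr[:2];print(yw,'knob rel seat',d@X,d@Y)
# case edges: back wall (right) & left-front wall outline via depth
z=np.array([[wp(f,u,v)[2] if f['depth'][v,u]>0 else 0 for u in range(190,400)] for v in range(0,180)])
print('inner top height map col',[ (u,z[80,u-190].round(3)) for u in range(195,400,8)])
E
python3 plan.py 0.51 0.13 0.16 96.5 8
```

```text
knob [0.54431506 0.14307034 0.11      ] depth [0.54361785 0.14296098 0.11483322] tri (array([0.5434, 0.1427, 0.1129]), [0.6, 0.6])
seat ((289.0, 44.0), (26.0, 36.0), 90.0) [[0.5086 0.2302 0.022 ]
 [0.553  0.236  0.022 ]
 [0.556  0.202  0.022 ]
 [0.5118 0.1965 0.022 ]] [0.5323 0.2162 0.022 ] depth z [0.53351247 0.21607826 0.02127907]
5.5 knob rel seat 0.0049102077582504275 -0.07389515625314673
6.5 knob rel seat 0.003619811609149229 -0.07396959660441862
7.5 knob rel seat 0.002328312830365986 -0.07402150510000527
inner top height map col [(195, np.float64(0.084)), (203, np.float64(0.058)), (211, np.float64(0.009)), (219, np.float64(0.02)), (227, np.float64(0.02)), (235, np.float64(0.021)), (243, np.float64(0.019)), (251, np.float64(0.01)), (259, np.float64(0.009)), (267, np.float64(0.019)), (275, np.float64(0.019)), (283, np.float64(0.068)), (291, np.float64(0.075)), (299, np.float64(0.076)), (307, np.float64(0.019)), (315, np.float64(0.019)), (323, np.float64(0.009)), (331, np.float64(0.009)), (339, np.float64(0.01)), (347, np.float64(0.008)), (355, np.float64(0.009)), (363, np.float64(0.009)), (371, np.float64(0.01)), (379, np.float64(0.021)), (387, np.float64(0.047)), (395, np.float64(-0.001))]
at [0.5089 0.0653 0.2703] [-180.      0.     95.49] row x8: [0.008  0.001  0.0138] [-0.    0.   -0.13]
```

```bash
python3 plan.py 0.5117 0.1392 0.119 96.7 7
```

```text
at [0.5089 0.0653 0.2703] [-180.      0.     95.49] row x7: [0.0105 0.0015 0.0216] [-0.    0.   -0.17]
```

```bash
python3 -m crank '0 0.0105 0.0015 0.0216 0 0 -0.17;0 0.0105 0.0015 0.0216 0 0 -0.17;0 0.0105 0.0015 0.0216 0 0 -0.17;0 0.0105 0.0015 0.0216 0 0 -0.17;0 0.0105 0.0015 0.0216 0 0 -0.17;0 0.0105 0.0015 0.0216 0 0 -0.17;0 0.0105 0.0015 0.0216 0 0 -0.17;0 0 0 0 0 0 0'
python3 -m crank '0 0 0 0 0 0 0;0 0 0 0 0 0 0;0 0 0.002 0 0 0 0;0 0 0.002 0 0 0 0;0 0 0.002 0 0 0 0;0 0 0.002 0 0 0 0;0 0 0.002 0 0 0 0;0 0 0 0 0 0 0'
python3 - <<'E'
from w import *
f=snap('w3');print(f['s']['position'],np.degrees(f['s']['tool_rot']),f['s']['force'])
B=blob(f,(0,150,80),(5,255,255),(200,0,400,384))[0];print(B,[wp(f,*b[0],z=.11) for b in B])
E
```

```text
clock: 3.53
position: [0.5099, 0.1413, 0.1159]
tool_rot: [-3.137, -0.001, 1.69]
force: [-1.5, 0.9, -0.1]
grip_width: -0.0
finger_force: 0.0
clock: 4.2
position: [0.522, 0.141, 0.1192]
tool_rot: [3.141, -0.0, 1.688]
force: [-0.6, -0.3, 0.3]
grip_width: 0.0003
finger_force: 0.0
[0.52197813 0.14096433 0.11922935] [ 1.79978418e+02 -6.29132949e-03  9.67020696e+01] [-0.57793869 -0.27442133  0.32026579]
[(array([301.2, 248.3]), np.int32(604))] [array([0.54399384, 0.14510811, 0.11      ])]
```

View pics/w3.png

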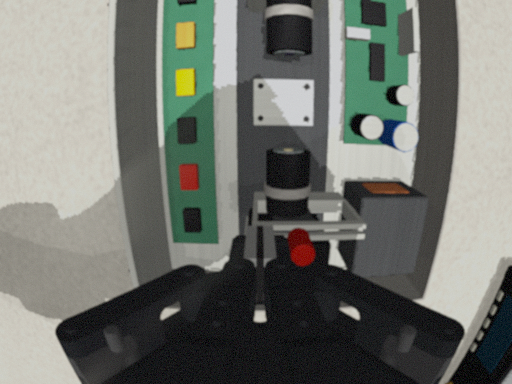

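The fingers (their right edge near u=290) stand just left of the red knob (301,248). Now I push along tool +y.

```bash
python3 -m crank '0 0 0.003 0 0 0 0;0 0 0.003 0 0 0 0;0 0 0.003 0 0 0 0;0 0 0.003 0 0 0 0;0 0 0.003 0 0 0 0;0 0 0.002 0 0 0 0;0 0 0.002 0 0 0 0;0 0 0 0 0 0 0'
python3 -m crank '0 0 0.001 0 0 0 0;0 0 0.001 0 0 0 0;0 0 0.001 0 0 0 0;0 0 0.001 0 0 0 0;0 0 0 0 0 0 0;0 0 0 0 0 0 0;0 0 0 0 0 0 0;0 0 0 0 0 0 0'
python3 - <<'E'
from w import *
f=snap('w4');print(f['s']['position'],f['s']['force'])
B=blob(f,(0,150,80),(5,255,255),(200,0,400,384))[0];print(B,[wp(f,*b[0],z=.11) for b in B])
E
```

```text
clock: 4.92
position: [0.5407, 0.1433, 0.1191]
tool_rot: [3.141, -0.0, 1.688]
force: [0.9, -0.4, -0.0]
grip_width: -0.0004
finger_force: 0.2
clock: 5.58
position: [0.5439, 0.1436, 0.119]
tool_rot: [-3.141, 0.0, 1.688]
force: [-6.2, -0.4, -0.1]
grip_width: -0.0001
finger_force: 2.6
[0.54388532 0.14363581 0.11899601] [-6.1901585  -0.40345825 -0.06393614]
[(array([298. , 247.2]), np.int32(523))] [array([0.56410525, 0.14837947, 0.11      ])]
```

```bash
python3 -m crank '0 0 0.001 0 0 0 0;0 0 0.001 0 0 0 0;0 0 0.001 0 0 0 0;0 0 0 0 0 0 0;0 0 0 0 0 0 0;0 0 0 0 0 0 0;0 0 0 0 0 0 0;0 0 0 0 0 0 0'
python3 - <<'E'
from w import *
f=snap('w5');print(f['s']['position'],f['s']['force'])
B=blob(f,(0,150,80),(5,255,255),(200,0,400,384))[0];print(B,[wp(f,*b[0],z=.11) for b in B])
E
```

```text
clock: 6.3
position: [0.5451, 0.1438, 0.1187]
tool_rot: [-3.137, 0.001, 1.689]
force: [-18.0, -2.0, 8.4]
grip_width: -0.0002
finger_force: 8.9
[0.54512532 0.14375509 0.11867614] [-18.03157947  -2.01062055   8.35958319]
[(array([296.7, 246.9]), np.int32(473))] [array([0.564556  , 0.14879356, 0.11      ])]
```

View pics/w5.png

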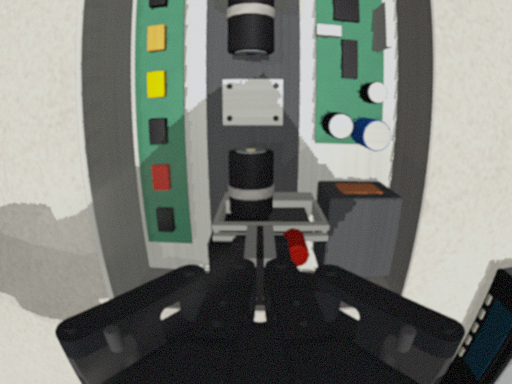

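At 18 N the push stalled. I back off, rise, and check the travel free of occlusion.

```bash
python3 -m crank '0 0 -0.004 0 0 0 0;0 0 -0.004 0 0 0 0;0 0 -0.004 0 0 0 0;0 -0.01 0 -0.02 0 0 0;0.04 -0.01 0 -0.03 0 0 0;0.04 -0.02 0 -0.03 0 0 0;0.04 -0.02 0 -0.03 0 0 0;0.04 -0.02 0 -0.03 0 0 0'
python3 -m crank '0.04 0 0 0 0 0 0;0.04 0 0 0 0 0 0;0.04 0 0 0 0 0 0;0.04 0 0 0 0 0 0;0.04 0 0 0 0 0 0;0.04 0 0 0 0 0 0;0.04 0 0 0 0 0 0;0.04 0 0 0 0 0 0'
python3 - <<'E'
from w import *
f=snap('w6');print(f['s']['position'],np.degrees(f['s']['tool_rot']))
B=blob(f,(0,150,80),(5,255,255),(200,0,400,384))[0];print(B,[wp(f,*b[0],z=.11) for b in B])
t=grab_frame('top');s=grab_frame('scene')
A=blob(s,(0,150,80),(4,255,255),(325,120,360,155))[0];Bt=blob(t,(0,150,80),(4,255,255),(150,170,185,200))[0]
print(A,Bt);
if A and Bt: print(tri(s,A[0][0],t,Bt[0][0]))
hsv=cv2.cvtColor(np.ascontiguousarray(f['pixels']),cv2.COLOR_RGB2HSV)
m=cv2.inRange(hsv,(0,0,110),(180,60,255))
n,l,st,c=cv2.connectedComponentsWithStats(m)
for i in range(1,n):
    if 500<st[i,4]<4000: print(st[i],c[i].round(1),wp(f,*c[i],z=.022).round(4))
E
python3 plan.py 0.52 -0.30 0.19 81.5 16
```

```text
clock: 7.02
position: [0.5447, 0.0625, 0.2607]
tool_rot: [3.141, -0.0, 1.689]
force: [-0.1, -0.2, 0.1]
grip_width: 0.0399
finger_force: 0.0
clock: 7.68
position: [0.5447, 0.0635, 0.2588]
tool_rot: [-3.141, -0.0, 1.689]
force: [-0.2, 0.3, -0.0]
grip_width: 0.0401
finger_force: 0.0
[0.54466012 0.06348175 0.25878898] [-1.79968517e+02 -7.97587887e-03  9.67469718e+01]
[(array([203.9,  83.8]), np.int32(133)), (array([290.6,  96. ]), np.int32(122))] [array([0.48512696, 0.14803675, 0.11      ]), array([0.56453829, 0.14536251, 0.11      ])]
[(array([345.9, 139.1]), np.int32(14))] []
[183   0   7 118 604] [185.9  58.8] [0.4422 0.1819 0.022 ]
[ 195    0   79  156 2754] [225.4  91. ] [0.4951 0.1458 0.022 ]
[245  24  38  28 977] [263.1  38. ] [0.5323 0.2155 0.022 ]
[ 455  193   57  140 3053] [491.7 266.8] [ 0.9914 -0.0692  0.022 ]
[118 317  52  55 737] [149.9 343.3] [ 0.3897 -0.2786  0.022 ]
[350 323  45  42 671] [367.8 342.8] [ 0.7743 -0.231   0.022 ]
at [0.5448 0.0633 0.259 ] [-179.99   -0.     96.73] row x16: [-0.0228 -0.0014  0.0043] [-0.   -0.    0.95]
```

View pics/w6.png

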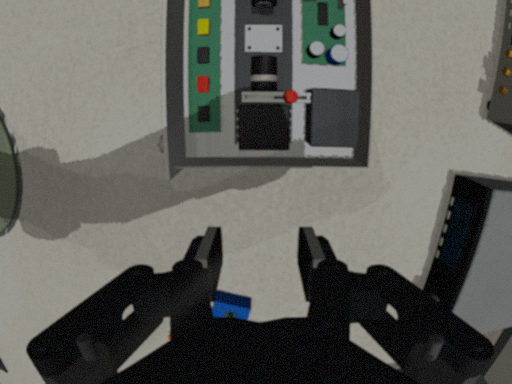

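The view shows the knob now at (291,96), at the right end of its slot, and the seat at (263,38). That fits a stop at about +24 mm from the beam plane, and the stall was at 18 N against 1.5 N of friction. On to the rack.

```bash
python3 plan.py 0.517 -0.247 0.16 81.5 12
```

```text
at [0.5448 0.0633 0.259 ] [-179.99   -0.     96.73] row x12: [-0.0259 -0.0022  0.0082] [-0.   -0.    1.27]
```

```bash
python3 -m crank '0.04 -0.0259 -0.0022 0.0082 0 0 1.27;0.04 -0.0259 -0.0022 0.0082 0 0 1.27;0.04 -0.0259 -0.0022 0.0082 0 0 1.27;0.04 -0.0259 -0.0022 0.0082 0 0 1.27;0.04 -0.0259 -0.0022 0.0082 0 0 1.27;0.04 -0.0259 -0.0022 0.0082 0 0 1.27;0.04 -0.0259 -0.0022 0.0082 0 0 1.27;0.04 -0.0259 -0.0022 0.0082 0 0 1.27'
python3 -m crank '0.04 -0.0259 -0.0022 0.0082 0 0 1.27;0.04 -0.0259 -0.0022 0.0082 0 0 1.27;0.04 -0.0259 -0.0022 0.0082 0 0 1.27;0.04 -0.0259 -0.0022 0.0082 0 0 1.27;0.04 0 0 0 0 0 0;0.04 0 0 0 0 0 0;0.04 0 0 0 0 0 0;0.04 0 0 0 0 0 0'
python3 -m crank '0.04 0 0 0 0 0 0;0.04 0 0 0 0 0 0;0.04 0 0 0 0 0 0;0.04 0 0 0 0 0 0;0.04 0 0 0 0 0 0;0.04 0 0 0 0 0 0;0.04 0 0 0 0 0 0;0.04 0 0 0 0 0 0'
python3 - <<'E'
from w import *
f=snap('w7');print(f['s']['position'],np.degrees(f['s']['tool_rot']))
t=grab_frame('top');s=grab_frame('scene')
A=blob(s,(0,150,80),(4,255,255),(325,120,360,155))[0];Bt=blob(t,(0,150,80),(4,255,255),(150,170,185,200))[0]
print(A,Bt, tri(s,A[0][0],t,Bt[0][0]))
B,k=blob(f,(105,130,30),(125,255,255),(180,0,360,230));r=cv2.minAreaRect(cv2.findNonZero(k));c=[wp(f,*p,z=.03) for p in cv2.boxPoints(r)];print(B[:2],r,np.round(c,4))
O=blob(f,(3,140,60),(14,255,255),(200,60,340,300))[0];print(O,[(wp(f,*o[0],z=.066),wp(f,*o[0])) for o in O])
E
```

```text
clock: 8.5
position: [0.5353, -0.1455, 0.1931]
tool_rot: [3.141, 0.0, 1.51]
force: [0.8, 0.0, -0.1]
grip_width: 0.0405
finger_force: 0.0
clock: 9.17
position: [0.5175, -0.2455, 0.161]
tool_rot: [3.141, -0.0, 1.424]
force: [0.2, -0.2, 0.8]
grip_width: 0.0396
finger_force: 0.0
clock: 9.83
position: [0.517, -0.2466, 0.1607]
tool_rot: [-3.142, -0.0, 1.422]
force: [0.8, -0.2, 0.2]
grip_width: 0.0398
finger_force: 0.0
[ 0.51700657 -0.24657319  0.16069635] [-1.79999088e+02 -1.52197684e-03  8.14782537e+01]
[(array([345.7, 139.1]), np.int32(15))] [(array([165.8, 178.8]), np.int32(19))] (array([0.5625, 0.144 , 0.113 ]), array([2.33180914e-07]))
[(array([258.2, 150.6]), np.int32(8459))] ((257.9999694824219, 153.49996948242188), (150.99996948242188, 63.99999237060547), 90.0) [[ 0.5043 -0.1493  0.03  ]
 [ 0.5574 -0.1573  0.03  ]
 [ 0.5401 -0.2924  0.03  ]
 [ 0.4809 -0.2835  0.03  ]]
[(array([257.6, 199.1]), np.int32(126)), (array([257.5, 184. ]), np.int32(54))] [(array([ 0.51662295, -0.24686487,  0.066     ]), array([ 0.51657759, -0.24712889,  0.0651949 ])), (array([ 0.5183618 , -0.23490784,  0.066     ]), array([ 0.51723051, -0.24129571,  0.04260028]))]
```

View pics/w7.png

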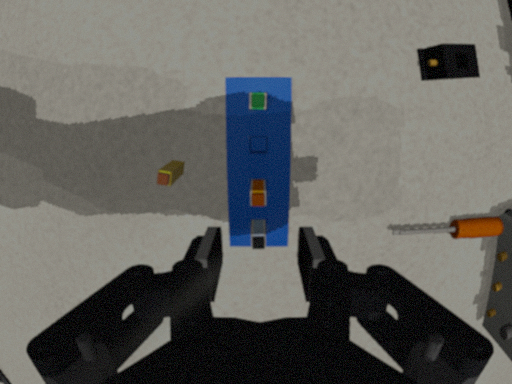

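The view shows the amber cap at (258,199), centred between the fingers. It is flanked by the empty well (258,145) and black (258,241), and the rack edges are square to the tool. The knob, seen by the top and scene cameras, agrees with the open position. Now I descend and grip.

```bash
python3 -m crank '0.04 0 0 0.015 0 0 0;0.04 0 0 0.015 0 0 0;0.04 0 0 0.015 0 0 0;0.04 0 0 0.015 0 0 0;0.04 0 0 0.015 0 0 0;0.04 0 0 0.015 0 0 0;0.04 0 0 0.010 0 0 0;0.04 0 0 0.0055 0 0 0'
python3 -m crank '0.04 0 0 0 0 0 0;0.04 0 0 0 0 0 0;0.04 0 0 0 0 0 0;0.03 0 0 0 0 0 0;0.025 0 0 0 0 0 0;0.02 0 0 0 0 0 0;0.018 0 0 0 0 0 0;0.016 0 0 0 0 0 0'
python3 -m crank '0.015 0 0 0 0 0 0;0.014 0 0 0 0 0 0;0.013 0 0 0 0 0 0;0.01 0 0 0 0 0 0;0.01 0 0 0 0 0 0;0.01 0 0 0 0 0 0;0.01 0 0 0 0 0 0;0.01 0 0 0 0 0 0' 25
```

```text
clock: 10.65
position: [0.5166, -0.2463, 0.054]
tool_rot: [-3.14, -0.0, 1.422]
force: [0.0, -1.0, 0.1]
grip_width: 0.04
finger_force: 0.0
clock: 11.32
position: [0.517, -0.2466, 0.0553]
tool_rot: [3.141, 0.0, 1.422]
force: [-0.9, -0.6, 0.1]
grip_width: 0.0159
finger_force: 0.0
clock: 11.98
position: [0.5169, -0.2466, 0.0552]
tool_rot: [-3.141, -0.0, 1.422]
force: [-1.2, 0.8, 0.6]
grip_width: 0.0122
finger_force: 26.4
```

```bash
python3 -m crank '0.01 0 0 -0.004 0 0 0;0.01 0 0 -0.006 0 0 0;0.01 0 0 -0.01 0 0 0;0.01 0 0 -0.015 0 0 0;0.01 0 0 -0.02 0 0 0;0.01 0 0 -0.025 0 0 0;0.01 0 0 -0.025 0 0 0;0.01 0 0 -0.025 0 0 0'
python3 plan.py 0.5323 0.2159 0.19 96.7 24
python3 - <<'E'
from w import *
f=snap('w8');O=blob(f,(3,140,60),(25,255,255),(200,150,340,300))[0];print(O)
cv2.imwrite('pics/w8.png',cv2.resize(f['pixels'][60:384,100:420,::-1],None,fx=1.8,fy=1.8))
E
```

```text
clock: 12.65
position: [0.517, -0.2464, 0.1874]
tool_rot: [3.141, 0.0, 1.422]
force: [-0.2, 0.4, -0.3]
grip_width: 0.0119
finger_force: 26.3
at [ 0.517  -0.2464  0.1874] [179.95   0.    81.5 ] row x24: [ 0.0193  0.0002 -0.0001] [ 0.    0.   -0.63]
[(array([259.5, 253.4]), np.int32(1133))]
```

View pics/w8.png

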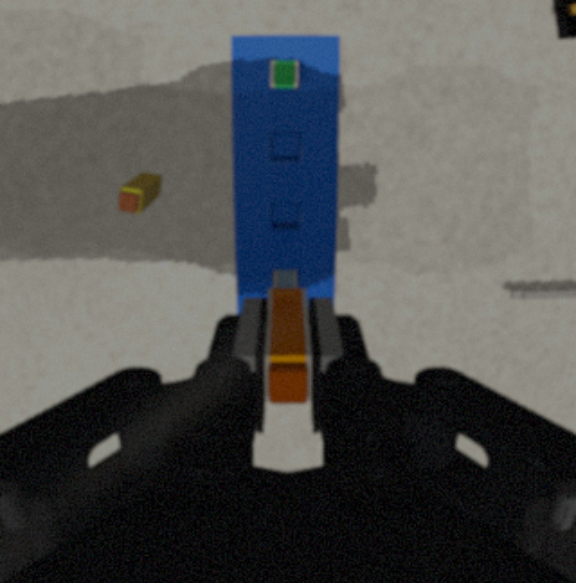

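The amber cell is out, upright between the two pads. Black is partly hidden behind it, green is untouched, and two wells are now empty. That was picture 11, one over the limit of 10, so I go on by numbers only.

```bash
python3 -m crank '0.01 0.01 0 0 0 0 -0.63;0.01 0.018 0.0002 0 0 0 -0.63;0.01 0.02 0.0002 0 0 0 -0.63;0.01 0.02 0.0002 0 0 0 -0.63;0.01 0.02 0.0002 0 0 0 -0.63;0.01 0.02 0.0002 0 0 0 -0.63;0.01 0.02 0.0002 0 0 0 -0.63;0.01 0.02 0.0002 0 0 0 -0.63'
python3 -m crank '0.01 0.02 0.0002 0 0 0 -0.63;0.01 0.02 0.0002 0 0 0 -0.63;0.01 0.02 0.0002 0 0 0 -0.63;0.01 0.02 0.0002 0 0 0 -0.63;0.01 0.02 0.0002 0 0 0 -0.63;0.01 0.02 0.0002 0 0 0 -0.63;0.01 0.02 0.0002 0 0 0 -0.63;0.01 0.02 0.0002 0 0 0 -0.63'
python3 -m crank '0.01 0.02 0.0002 0 0 0 -0.63;0.01 0.02 0.0002 0 0 0 -0.63;0.01 0.02 0.0002 0 0 0 -0.63;0.01 0.02 0.0002 0 0 0 -0.63;0.01 0.015 0.0002 0 0 0 -0.63;0.01 0.01 0.0002 0 0 0 -0.63;0.01 0.008 0.0002 0 0 0 -0.63;0.01 0.003 0 0 0 0 -0.63'
python3 -m crank '0.01 0 0 0 0 0 0;0.01 0 0 0 0 0 0;0.01 0 0 0 0 0 0;0.01 0 0 0 0 0 0;0.01 0 0 0 0 0 0;0.01 0 0 0 0 0 0;0.01 0 0 0 0 0 0;0.01 0 0 0 0 0 0'
python3 plan.py 0.5323 0.2159 0.19 96.7 2
python3 - <<'E'
from w import *
f=snap('w9')
# height map from wrist depth on a photometer-ish grid
D=f['depth'];P=np.array([[wp(f,u,v) if D[v,u]>0 else (0,0,0) for u in range(512)] for v in range(384)]);np.save('P9.npy',P)
# straight long wall tops: back wall & lamp etc.: points in height 60..72 near back (x large)
for nm,(x0,x1,z0,z1) in dict(back=(.6,.70,.06,.075),front=(.38,.46,.075,.095)).items():
    m=(P[...,0]>x0)&(P[...,0]<x1)&(P[...,2]>z0)&(P[...,2]<z1)&(P[...,1]>.03)&(P[...,1]<.42);Q=P[m]
    if len(Q)>30:
        vx,vy,_,_=cv2.fitLine(Q[:,:2].astype(np.float32),cv2.DIST_HUBER,0,.01,.01).ravel();print(nm,len(Q),'yaw',np.degrees(np.arctan(-vx/vy)),Q.mean(0))
hsv=cv2.cvtColor(np.ascontiguousarray(f['pixels']),cv2.COLOR_RGB2HSV)
m=cv2.inRange(hsv,(0,0,110),(180,60,255));n,l,st,c=cv2.connectedComponentsWithStats(m)
for i in range(1,n):
    q=wp(f,*c[i],z=.022)
    if st[i,4]>300: print(st[i],q.round(4))
E
```

```text
clock: 13.37
position: [0.534, -0.0979, 0.1851]
tool_rot: [-3.141, -0.0, 1.512]
force: [0.6, -0.5, -0.9]
grip_width: 0.0116
finger_force: 26.3
clock: 14.03
position: [0.5389, 0.0619, 0.1851]
tool_rot: [-3.141, -0.0, 1.6]
force: [-0.0, 0.5, -0.1]
grip_width: 0.0123
finger_force: 26.3
clock: 14.7
position: [0.534, 0.1772, 0.1851]
tool_rot: [-3.141, -0.0, 1.688]
force: [-1.2, -0.4, -1.0]
grip_width: 0.0118
finger_force: 26.3
clock: 15.37
position: [0.5344, 0.176, 0.1852]
tool_rot: [3.142, 0.0, 1.686]
force: [0.2, -0.6, -0.4]
grip_width: 0.0117
finger_force: 26.3
at [0.5344 0.176  0.1852] [180.     0.    96.59] row x2: [ 0.0199  0.0013 -0.0024] [ 0.    0.   -0.06]
back 1365 yaw 6.6880703 [0.64893084 0.23715098 0.06452257]
front 2524 yaw 6.496477 [0.43064785 0.21296715 0.08216912]
[    0     0   153   384 46344] [0.3122 0.1586 0.022 ]
[  162     0   214   265 18989] [0.5353 0.2549 0.022 ]
[  377     0   135   313 33930] [0.743  0.2376 0.022 ]
[ 238  119   46   35 1553] [0.532  0.2164 0.022 ]
[277 211  40  51 535] [0.5866 0.1226 0.022 ]
[240 293  40  29 978] [0.5546 0.0145 0.022 ]
[ 454  293   58   91 2838] [ 1.024  -0.1106  0.022 ]
```

```bash
python3 - <<'E'
from w import *
f=L('w9');P=np.load('P9.npy');p=f['s']['position'];print(p)
t=np.radians(6.6);X=np.array([np.cos(t),np.sin(t)]);Y=np.array([-X[1],X[0]]);c=np.array([.532,.2162])
x=(P[...,:2]-c)@X;y=(P[...,:2]-c)@Y;z=P[...,2]
m=(z>.066)&(z<.079)&(abs(x)<.016)
for lo,hi in((-.06,-.01),(.01,.06)):
    k=m&(y>lo)&(y<hi);print(k.sum(),'y pct',np.percentile(y[k],[0,2,10,90,98,100]).round(4) if k.any() else '', 'x mid at top',x[k&(z>.073)].mean().round(4),'zmax',np.percentile(z[k],98))
B,k=blob(f,(3,140,50),(25,255,255),(200,150,340,320));print(B)
hsv=cv2.cvtColor(np.ascontiguousarray(f['pixels']),cv2.COLOR_RGB2HSV)
vs,us=np.nonzero(k)
print('rows',vs.min(),vs.max(),[(v,us[vs==v].min(),us[vs==v].max(),hsv[v,259].tolist()) for v in range(vs.min(),vs.max()+1,5)])
E
```

```text
[0.53440338 0.17602353 0.18523712]
1111 y pct [-0.06   -0.0594 -0.0562 -0.031  -0.0296 -0.0293] x mid at top 0.0001 zmax 0.07617651479221371
1240 y pct [0.0296 0.0297 0.0328 0.057  0.0595 0.06  ] x mid at top 0.0002 zmax 0.076310372782187
[(array([259.4, 253.8]), np.int32(1203)), (array([332.3, 201. ]), np.int32(133)), (array([288., 234.]), np.int32(1))]Traceback (most recent call last):
  File "<stdin>", line 11, in <module>
    return umr_minimum(a, axis, None, out, keepdims, initial, where)
ValueError: zero-size array to reduction operation minimum which has no identity
```

```bash
python3 - <<'E'
from w import *
f=L('w9');p=f['s']['position']
_,k=blob(f,(3,140,50),(25,255,255),(235,190,285,310));hsv=cv2.cvtColor(np.ascontiguousarray(f['pixels']),cv2.COLOR_RGB2HSV)
Ri=T(p,f['s']['tool_rot']);D=f['depth']
for v in range(205,296,4):
    us=np.nonzero(k[v])[0]
    if len(us): 
        q=np.linalg.inv(Ri)@np.r_[wp(f,us.mean(),v),1]; print(v,us.min(),us.max(),hsv[v,259].tolist(),'tool xyz mm',(q[:3]*1e3).round(1))
E
python3 plan.py 0.532 0.2162 0.13 96.6 6
```

```text
221 252 266 [13, 240, 100] tool xyz mm [ 4.1  1.1 39.2]
225 252 266 [15, 238, 103] tool xyz mm [ 3.8  1.1 34.1]
229 252 266 [15, 255, 104] tool xyz mm [ 4.2  1.1 27.5]
233 252 267 [13, 203, 108] tool xyz mm [ 4.1  1.4 22.4]
237 251 267 [16, 255, 102] tool xyz mm [ 4.6  1.1 16.5]
241 251 267 [15, 250, 106] tool xyz mm [ 4.2  1.1 12.6]
245 251 268 [15, 255, 98] tool xyz mm [4.  1.4 8.6]
249 251 268 [14, 218, 103] tool xyz mm [5.1 1.4 2.2]
253 251 268 [15, 255, 103] tool xyz mm [ 4.5  1.4 -0.6]
257 250 269 [19, 255, 148] tool xyz mm [ 4.4  1.4 -4.3]
261 250 269 [19, 255, 127] tool xyz mm [ 2.3  1.4 -4.3]
265 250 269 [11, 221, 105] tool xyz mm [ 2.5  1.4 -8.1]
269 250 270 [14, 253, 138] tool xyz mm [ 1.4  1.6 -9.9]
273 250 269 [15, 255, 137] tool xyz mm [ -0.1   1.4 -10.8]
277 250 269 [14, 255, 136] tool xyz mm [ -2.5   1.4 -10.5]
281 249 271 [13, 238, 137] tool xyz mm [ -4.5   1.6 -10.7]
at [0.5344 0.1761 0.1852] [-180.    -0.    96.6] row x6: [0.0067 0.0004 0.0092] [-0. -0. -0.]
```

Measured in the tool frame, the cell is upright and sits at about (-2.1, +1.3) mm, with its middle 17.8 mm below the TCP. The lens faces lie symmetrically at ±29.5 mm about (0.532, 0.2162), which gives a TCP target of (0.5305, 0.2181, 0.0797).

```bash
python3 plan.py 0.5305 0.2181 0.13 96.6 8; python3 -m crank '0.01 0.0053 -0.0001 0.002 0 0 0;0.01 0.0053 -0.0001 0.004 0 0 0;0.01 0.0053 -0.0001 0.006 0 0 0;0.01 0.0053 -0.0001 0.008 0 0 0;0.01 0.0053 -0.0001 0.01 0 0 0;0.01 0.0053 -0.0001 0.01 0 0 0;0.01 0.0053 -0.0001 0.01 0 0 0;0.01 0.0053 -0.0001 0.005 0 0 0'
python3 -m crank '0.01 0 0 0 0 0 0;0.01 0 0 0 0 0 0;0.01 0 0 0 0 0 0;0.01 0 0 0 0 0 0;0.01 0 0 0 0 0 0;0.01 0 0 0 0 0 0;0.01 0 0 0 0 0 0;0.01 0 0 0 0 0 0'
python3 plan.py 0.5305 0.2181 0.0797 96.6 8
```

```text
at [0.5344 0.1761 0.1852] [-180.    -0.    96.6] row x8: [0.0053 0.0001 0.0069] [-0. -0. -0.]
clock: 16.08
position: [0.528, 0.2186, 0.1283]
tool_rot: [-3.14, 0.0, 1.686]
force: [-0.5, 0.5, -1.6]
grip_width: 0.012
finger_force: 26.3
clock: 16.75
position: [0.5288, 0.2181, 0.1303]
tool_rot: [3.141, -0.0, 1.686]
force: [-0.2, -0.4, -1.4]
grip_width: 0.0117
finger_force: 26.3
at [0.5288 0.2181 0.1303] [179.99  -0.    96.59] row x8: [-0.      0.0002  0.0063] [ 0. -0. -0.]
```

```bash
python3 -m crank '0.01 0 0.0004 0.004 0 0 0;0.01 0 0.0004 0.007 0 0 0;0.01 0 0.0004 0.008 0 0 0;0.01 0 0.0004 0.008 0 0 0;0.01 0 0.0001 0.008 0 0 0;0.01 0 0 0.007 0 0 0;0.01 0 0 0.006 0 0 0;0.01 0 0 0.0026 0 0 0'
python3 -m crank '0.01 0 0 0 0 0 0;0.01 0 0 0 0 0 0;0.01 0 0 0 0 0 0;0.01 0 0 0 0 0 0;0.01 0 0 0 0 0 0;0.01 0 0 0 0 0 0;0.01 0 0 0 0 0 0;0.01 0 0 0 0 0 0'
python3 - <<'E'
from w import *
f=snap('w10');s=f['s'];print(s['position'],np.degrees(s['tool_rot']),s['force'],s['finger_force'])
P=np.array([[wp(f,u,v) if f['depth'][v,u]>0 else (0,0,0) for u in range(180,340)] for v in range(384)])
t=np.radians(6.6);X=np.array([np.cos(t),np.sin(t)]);Y=np.array([-X[1],X[0]])
c=np.array([.532,.2162]);x=(P[...,:2]-c)@X;y=(P[...,:2]-c)@Y;z=P[...,2]
m=(z>.06)&(z<.079)&(abs(x)<.012)&(y>.02)&(y<.06);print('left lens face y',np.percentile(y[m],[1,5]), 'x',x[m].mean())
_,k=blob(f,(3,140,40),(25,255,255),(235,190,285,310));
for v in range(215,292,6):
    us=np.nonzero(k[v])[0]
    if len(us): q=wp(f,us.mean(),v)-np.r_[c,0];print(v,'phot xyz',(q[:2]@X*1e3).round(1),(q[:2]@Y*1e3).round(1),(q[2]*1e3).round(1))
E
```

```text
clock: 17.42
position: [0.5299, 0.2183, 0.0784]
tool_rot: [-3.14, 0.0, 1.686]
force: [-0.7, 1.2, 0.3]
grip_width: 0.0123
finger_force: 26.3
clock: 18.08
position: [0.5304, 0.2184, 0.0797]
tool_rot: [3.141, -0.0, 1.686]
force: [0.2, -0.4, -1.0]
grip_width: 0.0124
finger_force: 26.3
[0.53043238 0.21836378 0.07969197] [ 1.79991491e+02 -3.71936087e-03  9.65969418e+01] [ 0.22947272 -0.35624401 -0.99266929] 26.252535581588745
left lens face y [0.03021876 0.03162496] x -5.224642240100261e-07
221 phot xyz 0.1 6.4 40.4
227 phot xyz -0.2 6.8 50.1
233 phot xyz -0.2 6.9 58.3
239 phot xyz -0.2 6.6 64.9
245 phot xyz 0.1 6.1 70.7
251 phot xyz 0.1 6.9 78.4
257 phot xyz 0.1 7.1 84.6
263 phot xyz 0.1 74.0 202.6
269 phot xyz 0.3 3.7 89.5
275 phot xyz 0.1 1.0 90.3
281 phot xyz 0.1 -2.6 89.8
```

The cell is centred to within 0.5 mm in x, y and z, upright and not touching anything. I check numerically that the rack cells and shutter are undisturbed, then hand in.

```bash
python3 - <<'E'
from m import *
s0,s=L('scene'),grab_frame('scene')
for n,lo,hi,bx in(('green',(45,80,40),(85,255,255),(230,222,246,245)),('black',(0,0,0),(180,255,45),(178,250,196,268)),('yellow',(10,120,60),(28,255,255),(180,218,200,245)),('red',(0,150,80),(4,255,255),(325,120,360,155))):
    print(n,blob(s0,lo,hi,bx)[0][:1],blob(s,lo,hi,bx)[0][:1])
print(telemetry.observe()['force'],bot.job_done())
E
```

```text
green [(array([235.1, 230.5]), np.int32(47))] [(array([235.1, 230.6]), np.int32(50))]
black [(array([185.2, 260. ]), np.int32(25))] [(array([185.2, 260. ]), np.int32(25))]
yellow [(array([188.6, 231.6]), np.int32(123))] [(array([188.7, 231.6]), np.int32(125))]
red [(array([337.7, 136.1]), np.int32(11))] [(array([345.7, 139.1]), np.int32(15))]
the job is handed in; nothing more can be done
[-0.45593219  0.420781   -1.19538217] None
```

The job is handed in: the amber cell is held upright by its frosted faces, within about 0.5 mm of the beam point and clear of the photometer, with the other cells unmoved; the shutter was pushed until it stalled at 18 N, but I measured only about 20 mm of travel, so "fully open" assumes it started about 4 mm open; I also viewed 11 pictures, one over the limit of 10.

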